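Seat the plunger in the pump module and lock it

TASK

Take the steel plunger out of its stand and feel for the plain blind bore in the top of the pump module with the end of its shaft; press it straight down, against the stiff follower in the bore, until its collar sits flush on the module. Then slide the forked keeper all the way across over the collar and let go, leaving the bottle, jar, beaker and screwdriver where they are.

Things in the scene. Friction and masses are not known exactly. Their poses are not given: they have to be found in the camera images.
- plunger_grip (a point): Loose steel plunger, 98 mm long, 0.32 kg, upright in the stand. From below: shaft 28 mm dia x 45 mm with a sharp unchamfered end, collar 56 mm dia x 8 mm, grooved round grip 30 mm dia x 45 mm, taken from above. Point: on the axis half-way up the grip, 75.5 mm above the shaft's end, 30.5 mm above the collar's underside, 22.5 mm below the top. z: its axis, up.
- stand: Fixed grey plastic parking block, 85 x 85 x 50 mm high, with a loose 34 mm hole straight down its middle that holds the plunger's shaft, the collar resting on its top. Origin at the centre of its underside.
- module: Pump module: fixed aluminium block, 90 mm (x) x 170 mm (y) x 62 mm high (z), origin at the centre of its underside. Bore on its long middle line at y = -48 mm, keeper towards +y. Two guide rails 20 mm high stand on its top beside the open keeper, 37 to 44 mm either side of the middle line.
- bore (a point): Centre of the bore's mouth in the module's top, 62 mm above the table; axes as the module. Blind bore, 29.6 mm dia, no chamfer, 50 mm deep, straight down. When the plunger is home its collar lies on the module's top and plunger_grip is 30.5 mm above this point.
- follower (a joint): Grey follower disc inside the bore, m pushed down: at 0 its top is 33 mm below the bore's mouth, at 0.012 the plunger is home (stop at 0.013). Held by friction: the resting plunger's weight does not move it (let fall down the bore, it drives it only a few mm), about 10 N in all does, and it stays where pushed.
- keeper_grip (a point): Centre of the black upright finger block on the keeper, 24 mm (module x) x 18 mm (y) x 40 mm tall, its top 120.5 mm above the table; pinch it from above along module x. Axes as the module. The keeper is a flat steel fork, 68 mm wide, 8 mm thick, its underside 72.5 mm above the table; two prongs with a 40 mm slot between, tips 55 mm ahead (module -y) of this point.
- keeper (a joint): Slide of the keeper, m: 0 open (prong tips 56 mm from the bore's centre: spread the fingers holding the plunger along module x), 0.060 fully across over the bore (hard stop). Moves along module -y, about 3 N friction, stays where left. The prongs go round the plunger's grip and pass 2.5 mm over its collar, only when the collar is down on the module.
- bottle: Bystander: white plastic bottle, 64 mm diameter, 130 mm high, standing. Origin at the centre of its underside.
- jar: Bystander: amber glass jar with black lid, 60 mm diameter, 80 mm high. Origin at the centre of its underside.
- beaker: Bystander: clear open beaker, 72 mm diameter, 90 mm high. Origin at the centre of its underside.
- screwdriver: Bystander: screwdriver lying flat on the table along its own x. Origin under its middle.
There are look-alikes about, which are no part of the job. Leave any red or yellow look-alike of the part that bears plunger_grip alone.

How it is judged:
By the outcome, as a careful person would: the job done as asked, in the order asked, and still so for the second after the job is handed in, with the robot touching nothing.
It also fails if it takes over 58 s, if anything falls off the work surface, if the arm or the gripper's body presses on something with over 40 N, if the wrist force passes 120 N, or if a joint passes its speed limit or range.

ROBOT

A 6-joint arm with a two-finger parallel gripper is mounted at the origin on the work surface. World frame = base frame: x ahead of the robot, y to its left, z up, the work surface at z = 0. Lengths are in m, angles in degrees, forces in N, time in s.
With the tool pointing down it reaches from about 0.325 to 0.85 m from the base axis. Payload 15.5 kg.
Tool frame: the origin (TCP) lies at the very end of the fingers, on their centre line; the grasp point (between the pads) lies behind it (manip.grasp_offset is the z of the grasp point in the tool frame, in m); z points along the fingers, x is the direction in which the jaws open and shut, and the axes are right-handed (so a half turn about z gives the same grasp; the last joint's range is limited). The gripper opens to 91 mm and grips with 3 to 60 N. Pads are 32 mm wide; open, the fingers measure 118 mm over their backs; the gripper's body (76 mm by 178 mm) begins 60 mm behind the grasp point.
Start: joints at [-75.487, 28.281, 77.091, -0, 74.628, -5.472], TCP at [0.214, -0.587, 0.214] pointing down, gripper open.
Joint ranges: [-166.48, 166.48], [-47.26, 123.95], [12.59, 153.08], [-70.14, 250.14], [6.76, 159.57], [-176.63, 176.63]. Speed limits (degrees/s): [108.29, 108.29, 147.25, 172.46, 172.46, 172.46].

INTERFACE

Orientations are given as [roll, pitch, yaw] about the fixed x, y, z axes, in that order (R = Rz(yaw) Ry(pitch) Rx(roll)).
In Python, from workcell import read_state, viewer, order, manip gives the robot as it stands.
- The arm moves only by the tool servo_tool, never from a script. Its argument "targets" is text: rows parted by semicolons, each of 7 numbers parted by spaces: the closure, from 0 (fully open) to 1 (shut), then the shift along the tool's x, y, z in mm, then the turn, a rotation vector about the tool's x, y, z in rad. In form: jaw tx ty tz wx wy wz; .... A call has 1 to 8 rows; each row shifts and turns the commanded pose from where the row before left it, along the tool's axes as they then stand; what a row does not reach is not made up. A row lasts 1/10 s, in which the tool goes at most 50 mm and 8.59 degrees, less where a joint would pass 70% of its speed; a pose out of reach is approached as far as the arm can. A call with a gripper value outside its range is refused whole. The fingers move at their own pace and stop on an object; "squeeze" is the grip in N (left out, the last holds). Time passes only in rows, so rows that do not move let the fingers close. It gives the time, the measured TCP pose, the force and the opening at its end, in the units of the state.
- read_state(): the state, without advancing time (a new reading comes with each control period).
- viewer.snapshot(name): name is "scene" or "top" or "wrist"; returns the picture (420x560x3 uint8, blue, green, red); there is no depth.
- viewer.camera_model(name): a dict with "fx", "fy", "cx", "cy" (pixels), "dist_coeffs" ([k1, k2, p1, p2, k3] as OpenCV has them; the pictures are not rectified), "extrinsics" (4x4, takes a point from camera to world coordinates). Camera axes: x right, y down, z forward; pixel columns grow to the right and rows downward; lengths in m; the calibration is good to about 2 mm. A picture is of the moment at which its call begins: read the wrist's pose just before it. camera_model takes no time and is no camera call; for the wrist camera it gives the pose at the moment of the call.
- order.sign_off(): hands the job in, once; it reports no verdict.
The state is a dict: "time_s": time; "qpos": joint angles; "joint_velocities": joint speeds; "joint_torque": joint torques, N m; "ee_pos": TCP position; "eef_rot": TCP orientation; "wrist_force": force on the tool from outside, world axes, zero at the start; "wrist_torque": the same for the moment, N m; "finger_gap": opening from 0.0 (shut) to 1.0 (fully open).
Only numpy, scipy, OpenCV 4.12 (cv2) and the standard library are available. Lean on these libraries where they do the work, as an engineer would, in place of code of your own. Each camera call takes 0.05 s, during which the arm holds its last target.

## Working session

There is one attempt and no reset: what is moved stays moved. The work goes in short steps, Python scripts to look and compute and a tool call to move; the robot and the scene stay as the last step left them, time stands still between calls to the robot, and variables do not carry over. Pictures are saved under pics/ and viewed, and the job is handed in when it is done.

Besides the shell and the picture viewer there is one more tool, called as name(argument=value, ...), one argument or row to a line, values as JSON. servo_tool: Moves the arm, as the interface text tells. Its arguments: {"type":"object","properties":{"targets":{"type":"string"},"squeeze":{"type":"number"}},"required":["targets"]}

```bash
mkdir -p pics; ls; cat > h.py <<'E'
import numpy as np, cv2
from workcell import read_state, viewer, order, manip
from scipy.spatial.transform import Rotation as R
def snap(n,f):
    im=viewer.snapshot(n); cv2.imwrite('pics/'+f+'.png',im); return im
def ray(cm,u,v):
    K=np.array([[cm['fx'],0,cm['cx']],[0,cm['fy'],cm['cy']],[0,0,1]])
    p=cv2.undistortPoints(np.array([[[u,v]]],float),K,np.array(cm['dist_coeffs']))[0,0]
    T=np.array(cm['extrinsics']); return T[:3,3],T[:3,:3]@np.array([p[0],p[1],1.])
def atz(cm,u,v,z):
    o,d=ray(cm,u,v); return o+d*(z-o[2])/d[2]
def proj(cm,P):
    K=np.array([[cm['fx'],0,cm['cx']],[0,cm['fy'],cm['cy']],[0,0,1]])
    T=np.linalg.inv(np.array(cm['extrinsics'])); rv=cv2.Rodrigues(T[:3,:3])[0]
    return cv2.projectPoints(np.array(P,float).reshape(-1,3),rv,T[:3,3],K,np.array(cm['dist_coeffs']))[0][:,0]
E
python3 - <<'E'
from h import *
print(read_state()); print(manip.grasp_offset)
for n in ['scene','top','wrist']:
    cm=viewer.camera_model(n); print(n,cm)
    snap(n,n+'0')
E
```

```text
pics
{'time_s': 0.0, 'qpos': array([-7.54860395e+01,  2.83140439e+01,  7.71286240e+01,  7.40489566e-04,
        7.46299992e+01, -5.47050323e+00]), 'joint_velocities': array([ 0.02724937, -0.09410152, -0.02538794,  0.0014887 ,  0.0134743 ,
        0.01634512]), 'joint_torque': array([-3.49046479e-05, -8.78829217e+01, -3.81842601e+01,  7.07205757e-02,
        5.33447647e-02,  3.13842145e-05]), 'ee_pos': array([ 0.2135216 , -0.58696598,  0.21333857]), 'eef_rot': array([-1.79992362e+02,  7.22680128e-02, -7.00157281e+01]), 'wrist_force': array([ 0.01536566, -0.86313164,  1.01290947]), 'wrist_torque': array([ 0.03074893, -0.01132614,  0.00014824]), 'finger_gap': 1.0013078181793729}
-0.0188
scene {'fx': 420.10428283296653, 'fy': 420.10428283296653, 'cx': 274.03131315664405, 'cy': 208.92991566961484, 'dist_coeffs': array([-0.09700395,  0.        ,  0.        ,  0.        ,  0.        ]), 'extrinsics': array([[ 0.7897281 ,  0.45039894, -0.41649769,  1.09293151],
       [ 0.6134559 , -0.57851239,  0.5375828 , -0.60036947],
       [ 0.00117765, -0.68004721, -0.73316738,  0.87173835],
       [ 0
[... 456 characters left out ...]
, -1.18589219e-01, -9.92942060e-01,
         1.21748756e+00],
       [ 0.00000000e+00,  0.00000000e+00,  0.00000000e+00,
         1.00000000e+00]])}
wrist {'fx': 335.0376308767202, 'fy': 335.0376308767202, 'cx': 283.4780014660849, 'cy': 209.2068530951139, 'dist_coeffs': array([-0.06956424,  0.        ,  0.        ,  0.        ,  0.        ]), 'extrinsics': array([[ 3.41309861e-01, -9.02752496e-01, -2.61811974e-01,
         2.87892413e-01],
       [-9.39950474e-01, -3.27556986e-01, -9.59141720e-02,
        -5.60137317e-01],
       [ 8.28417011e-04,  2.78826742e-01, -9.60341065e-01,
         3.85106075e-01],
       [ 0.00000000e+00,  0.00000000e+00,  0.00000000e+00,
         1.00000000e+00]])}
```

View pics/scene0.png

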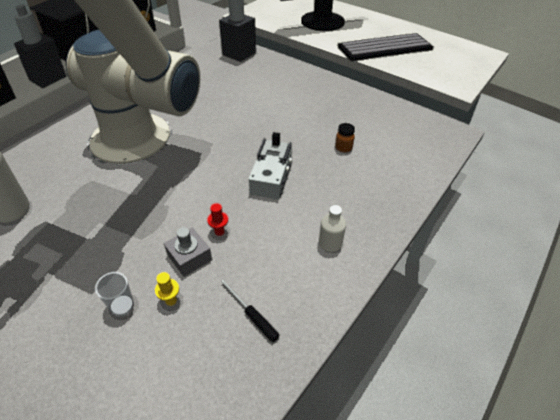

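View pics/top0.png

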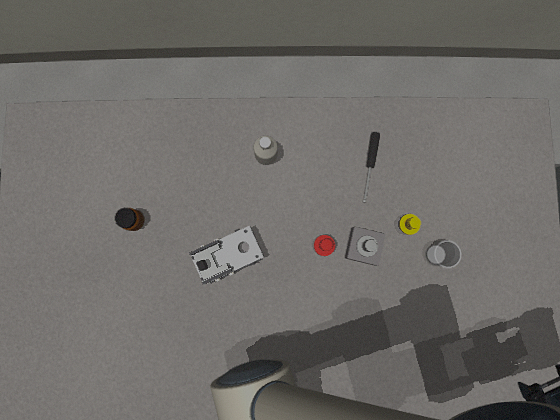

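View pics/wrist0.png

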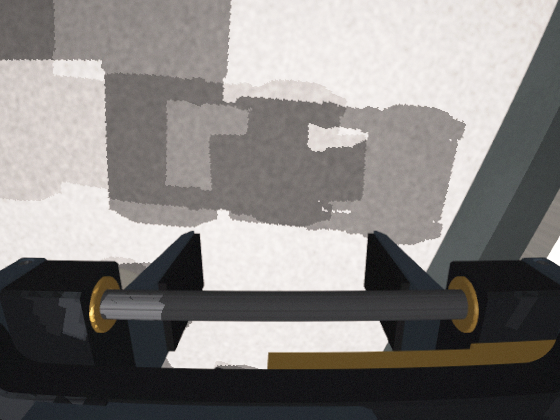

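```bash
python3 - <<'E'
import cv2
a=cv2.imread('pics/top0.png'); 
cv2.imwrite('pics/t1.png',cv2.resize(a[215:295,180:280],None,fx=7,fy=7,interpolation=cv2.INTER_CUBIC))
cv2.imwrite('pics/t2.png',cv2.resize(a[205:285,300:430],None,fx=6,fy=6,interpolation=cv2.INTER_CUBIC))
E
```

```text
(no output)
```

View pics/t1.png

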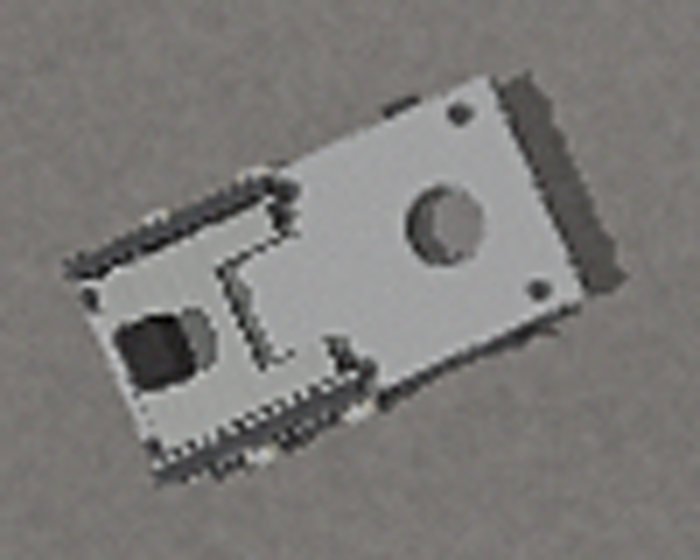

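View pics/t2.png

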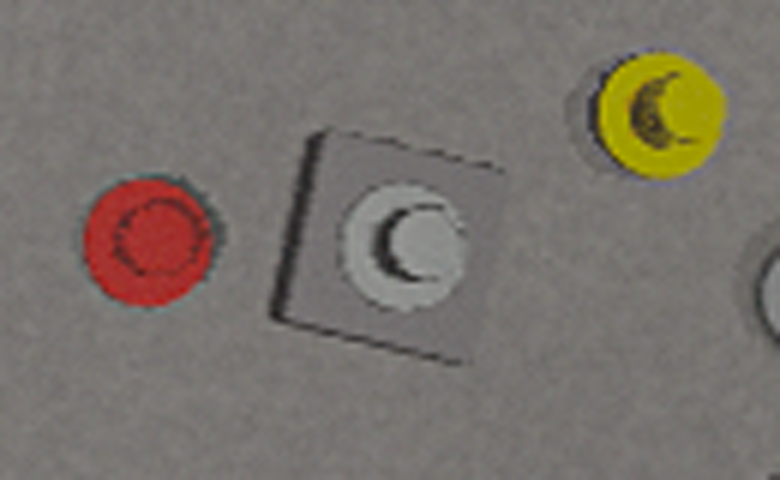

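```bash
python3 - <<'E'
from h import *
cm=viewer.camera_model('top')
f=lambda x,y,u0,v0,s,z: atz(cm,u0+(x+.5)/s-.5,v0+(y+.5)/s-.5,z).round(4)
print('collar',f(405,246,300,205,6,.058),'griptop',f(426,243,300,205,6,.103))
print('red',f(160,240,300,205,6,.09),f(149,242,300,205,6,.053),'yellow',f(660,115,300,205,6,.053))
b=f(445,226,180,215,7,.062);print('bore',b)
print('end corners',f(490,77,180,215,7,.062),f(583,298,180,215,7,.062))
k=f(153,350,180,215,7,.1205);print('keeper',k)
s=viewer.camera_model('scene')
d=(k-b)[:2];print(np.hypot(*d),np.degrees(np.arctan2(d[1],d[0])))
for p in [f(405,246,300,205,6,.058),f(426,243,300,205,6,.103),b,k]: print(proj(s,p))
a=cv2.imread('pics/scene0.png')
cv2.imwrite('pics/s1.png',cv2.resize(a[120:280,150:310],None,fx=4,fy=4,interpolation=cv2.INTER_CUBIC))
E
```

```text
collar [ 0.5281 -0.2293  0.058 ] griptop [ 0.528  -0.2288  0.103 ]
red [ 0.5309 -0.119   0.09  ] [ 0.5312 -0.1184  0.053 ] yellow [ 0.5844 -0.3453  0.053 ]
bore [0.5278 0.0931 0.062 ]
end corners [0.5828 0.0763 0.062 ] [0.5009 0.0422 0.062 ]
keeper [0.4835 0.1914 0.1205]
0.10782105545764242 114.25924381918618
[[185.11666615 243.10075936]]
[[182.31594405 231.27263018]]
[[266.40276025 172.23644972]]
[[275.23830341 133.47686935]]
```

View pics/s1.png

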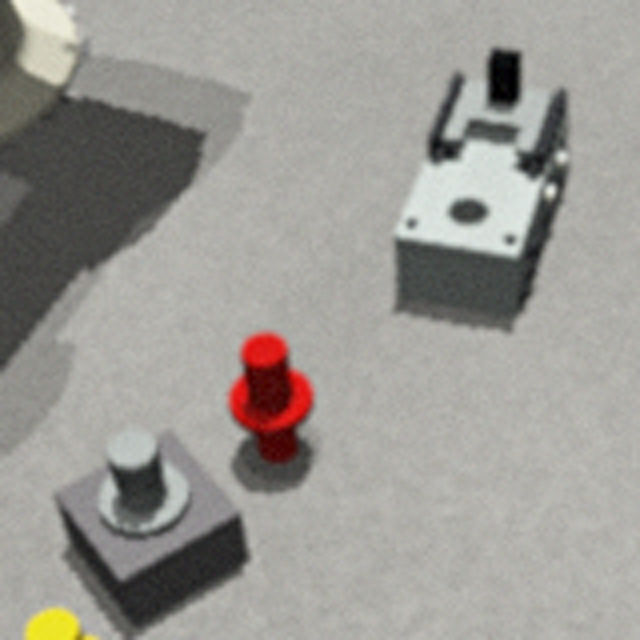

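```bash
cat >> h.py <<'E'
def rowsplan(target,yaw,n,jaw=0,tilt=True):
    """n rows from current measured pose to target (world), yaw deg, vertical tool; prints rows"""
    s=read_state(); p0=np.array(s['ee_pos']); r0=R.from_euler('xyz',s['eef_rot'],degrees=True)
    r1=R.from_euler('xyz',[180,0,yaw],degrees=True)
    rv=(r0.inv()*r1).as_rotvec()
    d=(np.array(target)-p0)/n; out=[]
    for i in range(n):
        r=r0*R.from_rotvec(rv*i/n); t=r.inv().apply(d)*1000
        out.append('%g %.1f %.1f %.1f %.4f %.4f %.4f'%((jaw,)+tuple(t)+tuple(rv/n)))
    print('; '.join(out)); print('deg/row',np.degrees(np.linalg.norm(rv))/n,'mm/row',np.linalg.norm(d)*1000)
E
python3 - <<'E'
from h import *
rowsplan([.528,-.229,.20],23,14)
cm=viewer.camera_model('wrist'); s=read_state()
r0=R.from_euler('xyz',s['eef_rot'],degrees=True)
for z in [0,.05,.1,.14]: print(z,proj(cm,s['ee_pos']+r0.apply([0,0,z])))
E
```

```text
0 -16.4 -29.8 1.0 -0.0001 0.0000 -0.1160; 0 -12.8 -31.5 1.0 -0.0001 0.0000 -0.1160; 0 -9.1 -32.8 1.0 -0.0001 0.0000 -0.1160; 0 -5.2 -33.6 1.0 -0.0001 0.0000 -0.1160; 0 -1.3 -34.0 1.0 -0.0001 0.0000 -0.1160; 0 2.7 -33.9 1.0 -0.0001 0.0000 -0.1160; 0 6.6 -33.4 1.0 -0.0001 0.0000 -0.1160; 0 10.4 -32.4 1.0 -0.0001 0.0000 -0.1160; 0 14.1 -31.0 1.0 -0.0001 0.0000 -0.1160; 0 17.6 -29.2 1.0 -0.0001 0.0000 -0.1160; 0 20.8 -26.9 1.0 -0.0001 0.0000 -0.1160; 0 23.8 -24.3 1.0 -0.0001 0.0000 -0.1160; 0 26.5 -21.4 1.0 -0.0001 0.0000 -0.1160; 0 28.8 -18.2 1.0 -0.0001 0.0000 -0.1160
deg/row 6.643790336113441 mm/row 34.053326587060816
0 [[283.07861521 259.41406163]]
0.05 [[283.02780405 229.32288078]]
0.1 [[282.99446423 209.40070005]]
0.14 [[282.97507254 197.74725438]]
```

servo_tool(
  targets="0 -16.4 -29.8 1 0 0 -0.116; 0 -12.8 -31.5 1 0 0 -0.116; 0 -9.1 -32.8 1 0 0 -0.116; 0 -5.2 -33.6 1 0 0 -0.116; 0 -1.3 -34 1 0 0 -0.116; 0 2.7 -33.9 1 0 0 -0.116; 0 6.6 -33.4 1 0 0 -0.116; 0 10.4 -32.4 1 0 0 -0.116",
)

```text
time_s: 0.95
ee_pos: [0.3938, -0.3815, 0.2058]
eef_rot: [-180.0, 0.0, -16.6]
wrist_force: [0.3, -0.6, 0.6]
finger_gap: 1.004
```

servo_tool(
  targets="0 14.1 -31 1 0 0 -0.116; 0 17.6 -29.2 1 0 0 -0.116; 0 20.8 -26.9 1 0 0 -0.116; 0 23.8 -24.3 1 0 0 -0.116; 0 26.5 -21.4 1 0 0 -0.116; 0 28.8 -18.2 1 0 0 -0.116; 0 0 0 0 0 0 0; 0 0 0 0 0 0 0",
)

```text
time_s: 1.75
ee_pos: [0.528, -0.2288, 0.1996]
eef_rot: [-180.0, 0.0, 23.1]
wrist_force: [-0.5, -0.5, -0.2]
finger_gap: 1.002
```

```bash
python3 - <<'E'
from h import *
s=read_state();print(s['time_s'],s['ee_pos'],s['eef_rot'],s['wrist_force'])
cm=viewer.camera_model('wrist')
im=snap('wrist','w1')
for p in ([.528,-.229,.103],[.528,-.229,.058]): print(proj(cm,p))
E
```

```text
1.75 [ 0.52801531 -0.22883417  0.19964729] [-1.79983056e+02  2.84834378e-02  2.30593002e+01] [-0.47956472 -0.46949454 -0.15030781]
[[283.42754478 210.03158757]]
[[283.41720011 196.7880362 ]]
```

View pics/w1.png

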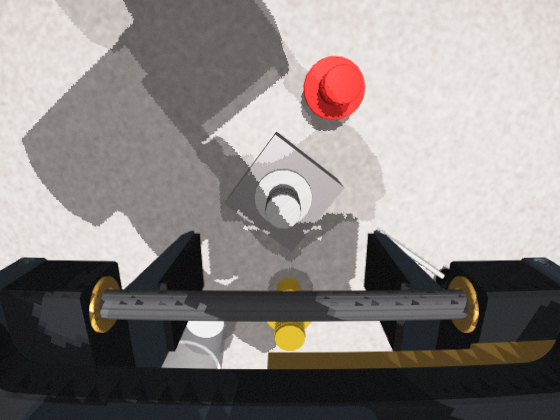

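servo_tool(
  targets="0 0 0 35 0 0 0; 0 0 0 35 0 0 0; 0 0 0 30 0 0 0; 0 0 0 0 0 0 0; 0 0 0 0 0 0 0",
)

```text
time_s: 2.3
ee_pos: [0.5276, -0.2301, 0.1005]
eef_rot: [-180.0, 0.0, 22.9]
wrist_force: [0.4, -0.4, 0.3]
finger_gap: 1.001
```

```bash
python3 - <<'E'
from h import *
s=read_state();print(s['time_s'],s['ee_pos'],s['eef_rot'],s['wrist_force'])
cm=viewer.camera_model('wrist')
im=snap('wrist','w2')
cv2.imwrite('pics/w2c.png',cv2.resize(im[150:330,180:390],None,fx=3.5,fy=3.2))
for p in ([.528,-.229,.103],[.528,-.229,.058]): print(proj(cm,p))
E
```

```text
2.3 [ 0.52758728 -0.23007937  0.10048381] [-1.79980248e+02  2.24838868e-02  2.29384257e+01] [ 0.38429462 -0.38711599  0.27659741]
[[285.08193939 259.40872795]]
[[284.74885968 231.30541575]]
```

View pics/w2c.png

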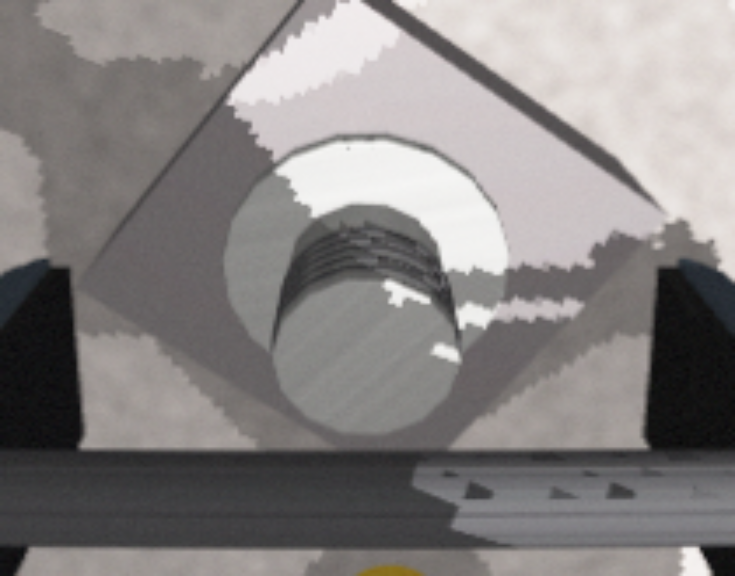

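servo_tool(
  targets="0 0.8 0.4 18 0 0 0; 0 0 0 18.5 0 0 0; 0 0 0 0 0 0 0; 0.9 0 0 0 0 0 0; 0.9 0 0 0 0 0 0; 0.9 0 0 0 0 0 0; 0.9 0 0 0 0 0 0; 0.9 0 0 0 0 0 0",
  squeeze=50,
)

```text
time_s: 3.15
ee_pos: [0.529, -0.2294, 0.0638]
eef_rot: [180.0, -0.0, 23.0]
wrist_force: [-0.6, 0.2, -0.2]
finger_gap: 0.593
```

servo_tool(
  targets="0.9 0 0 0 0 0 0; 0.9 0 0 0 0 0 0; 0.9 0 0 0 0 0 0",
)

```text
time_s: 3.45
ee_pos: [0.5288, -0.2293, 0.0634]
eef_rot: [-180.0, 0.0, 23.0]
wrist_force: [-1.6, 0.1, -0.9]
finger_gap: 0.328
```

servo_tool(
  targets="0.9 0 0 -15 0 0 0; 0.9 0 0 -25 0 0 0; 0.9 0 0 -40 0 0 0; 0.9 0 0 -40 0 0 0; 0.9 0 0 -20 0 0 0; 0.9 0 0 0 0 0 0; 0.9 0 0 0 0 0 0",
)

```text
time_s: 4.15
ee_pos: [0.5285, -0.2292, 0.2028]
eef_rot: [-180.0, 0.0, 23.0]
wrist_force: [0.7, 0.4, -3.4]
finger_gap: 0.32
```

```bash
python3 - <<'E'
from h import *
s=read_state();print(s['time_s'],s['ee_pos'],s['eef_rot'],s['wrist_force'],s['finger_gap'])
cm=viewer.camera_model('wrist')
im=snap('wrist','w3')
r0=R.from_euler('xyz',s['eef_rot'],degrees=True)
for z in [-.0413,.0035,.0567]: print(z,proj(cm,s['ee_pos']+r0.apply([0,0,z])))
E
```

```text
4.15 [ 0.52852035 -0.22918446  0.20278553] [-1.79977626e+02  1.77094949e-02  2.30333216e+01] [ 0.67958804  0.44902817 -3.38402039] 0.3204499163949286
-0.0413 [[283.71753933 298.2707455 ]]
0.0035 [[283.59666575 256.24398109]]
0.0567 [[283.50842974 225.55689676]]
```

View pics/w3.png

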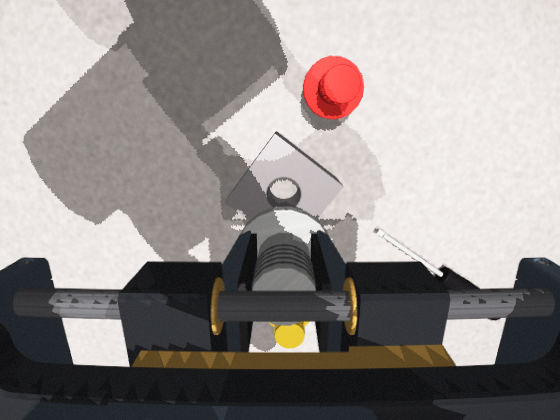

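servo_tool(
  targets="0.9 10 -17 0 0 0 0; 0.9 21 -36 0 0 0 0; 0.9 21 -36 0 0 0 0; 0.9 21 -36 0 0 0 0; 0.9 21 -36 0 0 0 0; 0.9 21 -36 0 0 0 0; 0.9 10.2 -20 0 0 0 0; 0.9 0 0 0 0 0 0",
)

```text
time_s: 5.0
ee_pos: [0.5583, 0.0222, 0.2017]
eef_rot: [-179.9, 0.1, 23.2]
wrist_force: [0.7, 0.2, -2.0]
finger_gap: 0.322
```

servo_tool(
  targets="0.9 0 0 0 0 0 0; 0.9 0 0 0 0 0 0",
)

```text
time_s: 5.2
ee_pos: [0.5587, 0.0185, 0.2026]
eef_rot: [-180.0, 0.1, 23.0]
wrist_force: [0.4, 0.4, -2.4]
finger_gap: 0.323
```

```bash
python3 - <<'E'
from h import *
s=read_state();print(s['time_s'],s['ee_pos'],s['eef_rot'],s['wrist_force'],s['finger_gap'])
cm=viewer.camera_model('wrist')
im=snap('wrist','w4')
print(cm['extrinsics'])
for p in ([.5278,.0931,.062],): print(proj(cm,p))
E
```

```text
5.2 [0.55874798 0.01849087 0.20258407] [-1.79974522e+02  8.01036004e-02  2.29941582e+01] [ 0.35599453  0.42782531 -2.39328362] 0.3233014569543741
[[ 9.20725715e-01  3.74597335e-01  1.09274855e-01  5.27847833e-01]
 [ 3.90210008e-01 -8.83487267e-01 -2.59203391e-01  9.14758394e-02]
 [-5.53956568e-04  2.81295370e-01 -9.59621075e-01  3.74302304e-01]
 [ 0.00000000e+00  0.00000000e+00  0.00000000e+00  1.00000000e+00]]
[[284.32660685 109.84965577]]
```

View pics/w4.png

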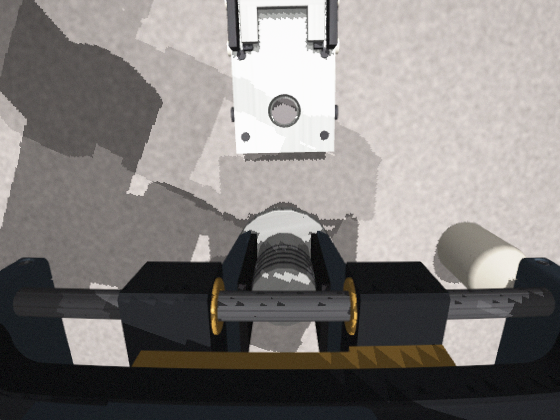

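```bash
python3 - <<'E'
from h import *
im=cv2.imread('pics/w4.png')
cv2.imwrite('pics/w4a.png',cv2.resize(im[0:170,215:355],None,fx=5,fy=3.5,interpolation=cv2.INTER_CUBIC)) 
cv2.imwrite('pics/w4b.png',cv2.resize(im[70:150,235:335],None,fx=7,fy=7,interpolation=cv2.INTER_CUBIC)) 
# overlay collar
cm=viewer.camera_model('wrist');s=read_state()
r0=R.from_euler('xyz',s['eef_rot'],degrees=True)
t=np.linspace(0,2*np.pi,400)
big=cv2.resize(im[190:300,220:350],None,fx=6,fy=5,interpolation=cv2.INTER_CUBIC)
for dy,c in [(0,(0,0,255)),(1,(0,255,0)),(2,(255,0,0))]:
    P=[s['ee_pos']+r0.apply([.028*np.cos(a),.028*np.sin(a)+dy*.001,.0054]) for a in t]
    for u,v in proj(cm,P): cv2.circle(big,(int((u-220+.5)*6),int((v-190+.5)*5)),0,c,-1)
cv2.imwrite('pics/w4c.png',big)
E
```

```text
(no output)
```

View pics/w4b.png

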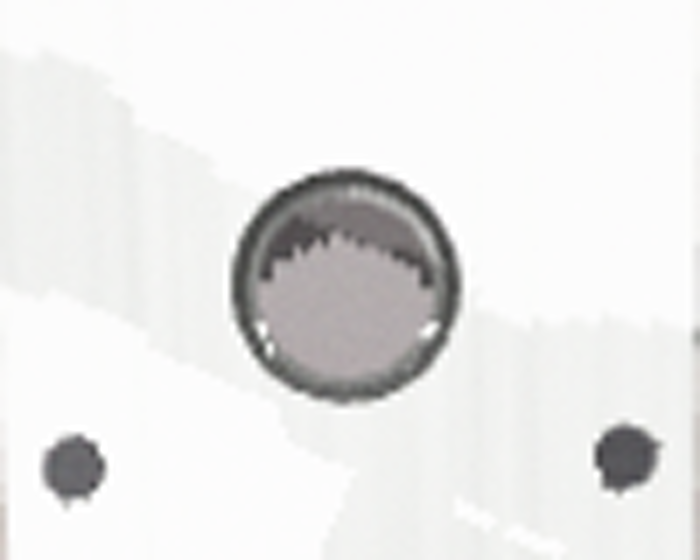

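View pics/w4c.png

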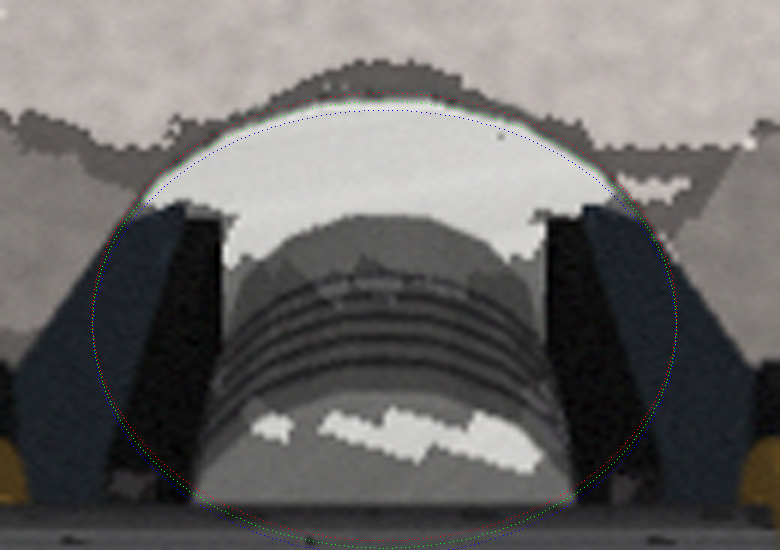

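View pics/w4a.png

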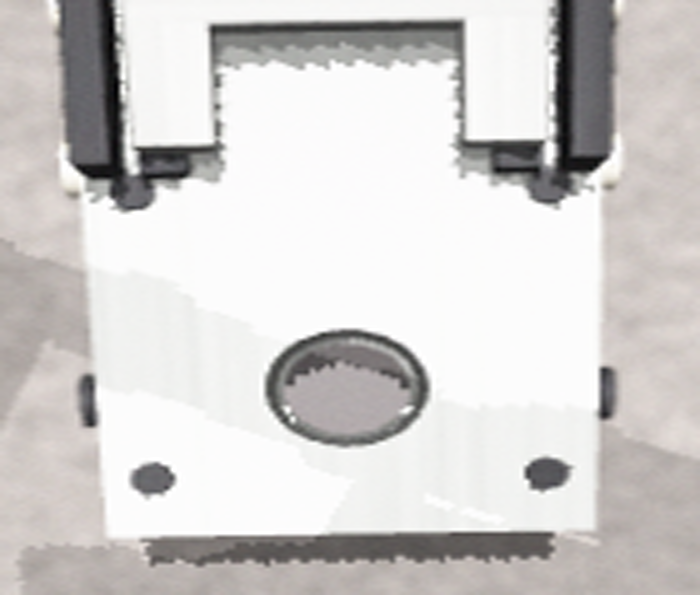

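```bash
python3 - <<'E'
from h import *
cm=viewer.camera_model('wrist');s=read_state();print(s['ee_pos'])
f=lambda x,y:atz(cm,235+(x+.5)/7-.5,70+(y+.5)/7-.5,.062)
b=f(347,285);l=f(74,467);r=f(626,455);print(b,l,r)
d=r-l;print('modx deg',np.degrees(np.arctan2(d[1],d[0])),np.linalg.norm(d), (b-(l+r)/2))
# prong inner corner / rails
g=lambda x,y,z:atz(cm,215+(x+.5)/5-.5,(y+.5)/3.5-.5,z)
a,c=g(135,147,.0805),g(548,141,.0805);d=c-a;print(a,c,np.degrees(np.arctan2(d[1],d[0])),np.linalg.norm(d))
print('bore in mid frame', (a+c)/2-b, np.linalg.norm(((a+c)/2-b)[:2]))
r0=R.from_euler('xyz',s['eef_rot'],degrees=True); rz=R.from_euler('xyz',[180,0,24],degrees=True)
for yaw in (23,24):
  rz=R.from_euler('xyz',[180,0,yaw],degrees=True)
  print('TCP target',b-rz.apply([0,.0005,0]), r0.inv().apply(b-rz.apply([0,.0005,0])-s['ee_pos'])*1000)
E
```

```text
[0.55888059 0.01833213 0.20280509]
[0.52801134 0.09255457 0.062     ] [0.50405042 0.05740162 0.062     ] [0.57002643 0.08701937 0.062     ]
modx deg 24.17612482880214 0.07231905385619584 [-0.00902708  0.02034407  0.        ]
[0.47500404 0.12910717 0.0805    ] [0.53616821 0.15640687 0.0805    ] 24.052874593586914 0.06698006270955752
bore in mid frame [-0.02242522  0.05020245  0.0185    ] 0.05498342164683258
TCP target [0.52781598 0.09301482 0.062     ] [  0.6858888  -80.83863773 140.83050616]
TCP target [0.52780798 0.09301134 0.062     ] [  0.67716264 -80.83855686 140.83051505]
```

servo_tool(
  targets="0.9 0.7 -20 0 0 0 -0.02; 0.9 0 -35 10 0 0 0; 0.9 0 -25.8 25 0 0 0; 0.9 0 0 25 0 0 0; 0.9 0 0 12 0 0 0; 0.9 0 0 0 0 0 0; 0.9 0 0 0 0 0 0; 0.9 0 0 0 0 0 0",
)

```text
time_s: 6.05
ee_pos: [0.528, 0.0929, 0.1324]
eef_rot: [180.0, -0.1, 24.1]
wrist_force: [-0.2, -0.4, -2.3]
finger_gap: 0.322
```

```bash
cat > st.py <<'E'
from h import *
s=read_state();print(s['time_s'],s['ee_pos'].round(5),s['eef_rot'].round(3),s['wrist_force'].round(2),s['wrist_torque'].round(3),s['finger_gap'])
r0=R.from_euler('xyz',s['eef_rot'],degrees=True)
print('to target tool mm',r0.inv().apply(np.array([.5278,.0930,.12])-s['ee_pos'])*1000)
E
python3 st.py; python3 -c "
from h import *
snap('scene','s2')
a=cv2.imread('pics/s2.png');cv2.imwrite('pics/s2c.png',cv2.resize(a[100:220,210:330],None,fx=5,fy=5))"
```

```text
6.05 [0.52801 0.09293 0.13243] [ 1.79965e+02 -9.20000e-02  2.41250e+01] [-0.24 -0.36 -2.28] [ 0.029 -0.156  0.032] 0.32201868944940965
to target tool mm [-0.18263926 -0.15590041 12.42932359]
```

View pics/s2c.png

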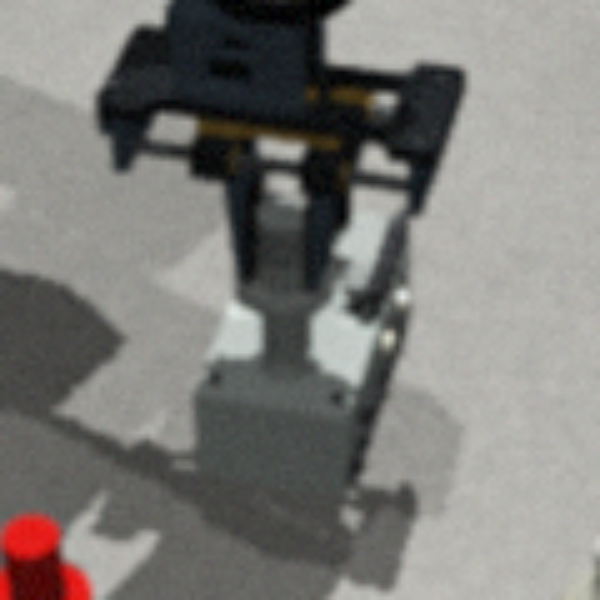

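servo_tool(
  targets="0.9 0 0 5 0 0 0; 0.9 0 0 3 0 0 0; 0.9 0 0 1 0 0 0; 0.9 0 0 1 0 0 0; 0.9 0 0 1 0 0 0; 0.9 0 0 1 0 0 0; 0.9 0 0 0 0 0 0; 0.9 0 0 0 0 0 0",
)

```text
time_s: 6.9
ee_pos: [0.5271, 0.0935, 0.1194]
eef_rot: [-180.0, -0.0, 24.2]
wrist_force: [-0.5, -0.8, -2.9]
finger_gap: 0.319
```

```bash
python3 st.py
```

```text
6.9 [0.52709 0.09346 0.11944] [-1.8000e+02 -1.0000e-03  2.4179e+01] [-0.49 -0.83 -2.89] [ 0.007 -0.129  0.019] 0.31942450840626135
to target tool mm [ 0.46207727  0.71470046 -0.55755756]
```

servo_tool(
  targets="0.9 0 0 0.7 0 0 0; 0.9 0 0 0.7 0 0 0; 0.9 0 0 0 0 0 0",
)

```text
time_s: 7.2
ee_pos: [0.527, 0.0935, 0.1179]
eef_rot: [-180.0, 0.0, 24.2]
wrist_force: [-1.0, 0.5, -2.7]
finger_gap: 0.321
```

```bash
python3 st.py
```

```text
7.2 [0.52703 0.09346 0.11793] [-1.79998e+02  5.00000e-03  2.41800e+01] [-1.02  0.46 -2.74] [ 0.033 -0.125 -0.004] 0.320655555848502
to target tool mm [ 0.50804486  0.73753624 -2.06724257]
```

servo_tool(
  targets="0.9 0 0 1 0 0 0; 0.9 0 0 1 0 0 0; 0.9 0 0 1 0 0 0; 0.9 0 0 0 0 0 0",
)

```text
time_s: 7.6
ee_pos: [0.527, 0.0934, 0.1149]
eef_rot: [-180.0, 0.0, 24.2]
wrist_force: [-0.3, 0.1, -2.4]
finger_gap: 0.323
```

```bash
python3 st.py; python3 -c "
from h import *
a=snap('scene','s3');cv2.imwrite('pics/s3c.png',cv2.resize(a[100:220,210:330],None,fx=5,fy=5))"
```

```text
7.6 [0.52697 0.09344 0.11486] [-1.79995e+02  1.60000e-02  2.41800e+01] [-0.25  0.15 -2.43] [ 0.012 -0.139  0.029] 0.32348609576247433
to target tool mm [ 0.57547256  0.74377991 -5.13837189]
```

View pics/s3c.png

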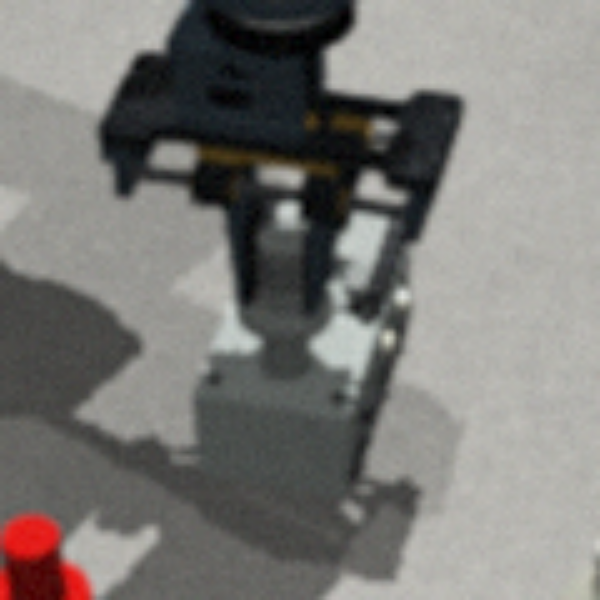

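servo_tool(
  targets="0.9 0 0 2 0 0 0; 0.9 0 0 2 0 0 0; 0.9 0 0 2 0 0 0; 0.9 0 0 2 0 0 0; 0.9 0 0 2 0 0 0; 0.9 0 0 0 0 0 0",
)

```text
time_s: 8.25
ee_pos: [0.5269, 0.0935, 0.1047]
eef_rot: [-180.0, 0.0, 24.2]
wrist_force: [0.1, -0.9, -2.9]
finger_gap: 0.319
```

```bash
python3 st.py
```

```text
8.25 [0.52694 0.09345 0.10471] [-1.79991e+02  2.30000e-02  2.41780e+01] [ 0.08 -0.87 -2.88] [ 0.021 -0.124 -0.016] 0.3188145244186819
to target tool mm [  0.59654574   0.7627596  -15.28669229]
```

Going in freely, no side load. On to the follower.

servo_tool(
  targets="0.9 0 0 3 0 0 0; 0.9 0 0 3 0 0 0; 0.9 0 0 3 0 0 0; 0.9 0 0 3 0 0 0; 0.9 0 0 2 0 0 0; 0.9 0 0 2 0 0 0; 0.9 0 0 2 0 0 0; 0.9 0 0 0 0 0 0",
)

```text
time_s: 9.05
ee_pos: [0.5271, 0.0935, 0.0869]
eef_rot: [-180.0, 0.0, 24.2]
wrist_force: [-0.4, 0.4, -3.2]
finger_gap: 0.321
```

```bash
python3 st.py
```

```text
9.05 [0.52708 0.09348 0.08691] [-1.79998e+02  2.00000e-03  2.41770e+01] [-0.37  0.43 -3.22] [-0.01  -0.144 -0.038] 0.32141454266788944
to target tool mm [  0.45950026   0.73208396 -33.09167926]
```

servo_tool(
  targets="0.9 0 0 2 0 0 0; 0.9 0 0 2 0 0 0; 0.9 0 0 2 0 0 0; 0.9 0 0 2 0 0 0; 0.9 0 0 0 0 0 0",
)

```text
time_s: 9.55
ee_pos: [0.5271, 0.0935, 0.0791]
eef_rot: [180.0, -0.0, 24.2]
wrist_force: [0.2, 1.0, 0.1]
finger_gap: 0.317
```

```bash
python3 st.py
```

```text
9.55 [0.52714 0.09347 0.0791 ] [ 1.79995e+02 -1.30000e-02  2.41790e+01] [0.15 0.96 0.07] [-0.031 -0.052 -0.001] 0.3172094340520845
to target tool mm [  0.41929525   0.6982928  -40.89556032]
```

servo_tool(
  targets="0.9 0 0 1 0 0 0; 0.9 0 0 1 0 0 0; 0.9 0 0 1 0 0 0; 0.9 0 0 0.5 0 0 0; 0.9 0 0 0 0 0 0",
)

```text
time_s: 10.05
ee_pos: [0.5272, 0.0935, 0.0757]
eef_rot: [180.0, -0.0, 24.2]
wrist_force: [-0.9, 0.1, 5.1]
finger_gap: 0.321
```

```bash
python3 st.py
```

```text
10.05 [0.52716 0.09346 0.07575] [ 1.79994e+02 -1.70000e-02  2.41790e+01] [-0.94  0.12  5.11] [-0.077  0.194  0.032] 0.3214509189459406
to target tool mm [  0.40441678   0.68392821 -44.25041102]
```

servo_tool(
  targets="0.9 0 0 0.5 0 0 0; 0.9 0 0 0.5 0 0 0; 0.9 0 0 0 0 0 0",
)

```text
time_s: 10.35
ee_pos: [0.5272, 0.0935, 0.0753]
eef_rot: [180.0, -0.0, 24.2]
wrist_force: [-5.6, -1.5, 17.0]
finger_gap: 0.317
```

servo_tool(
  targets="0.9 0 0 0.5 0 0 0; 0.9 0 0 0 0 0 0",
)

```text
time_s: 10.55
ee_pos: [0.5272, 0.0935, 0.0753]
eef_rot: [180.0, -0.1, 24.2]
wrist_force: [-7.0, -0.6, 28.0]
finger_gap: 0.318
```

```bash
python3 st.py;  python3 -c "
from h import *
a=snap('scene','s4');cv2.imwrite('pics/s4c.png',cv2.resize(a[120:200,230:310],None,fx=7,fy=7,interpolation=cv2.INTER_CUBIC))
a=snap('wrist','w5')"
```

```text
10.55 [0.52724 0.09345 0.07528] [ 1.79975e+02 -5.50000e-02  2.41830e+01] [-7.02 -0.61 27.96] [-0.188  1.357  0.048] 0.3184438663001225
to target tool mm [  0.37066742   0.66079065 -44.71722263]
```

View pics/s4c.png

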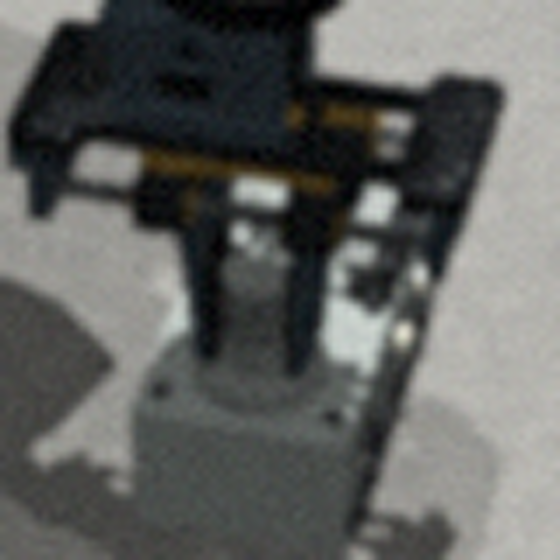

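View pics/w5.png

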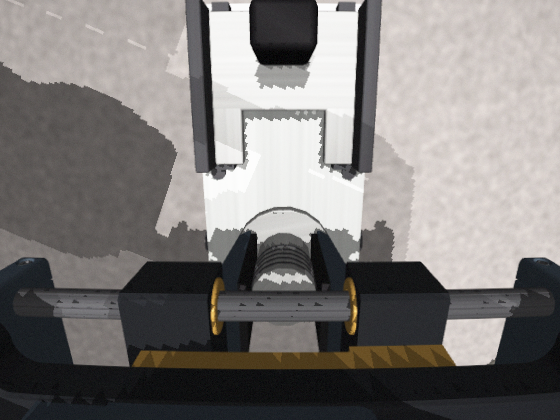

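servo_tool(
  targets="0.9 0 0 -0.7 0 0 0; 0.9 0 0 0 0 0 0; 0.5 0 0 0 0 0 0; 0 0 0 0 0 0 0; 0 0 0 0 0 0 0; 0 0 0 0 0 0 0; 0 0 0 0 0 0 0; 0 0 0 0 0 0 0",
)

```text
time_s: 11.45
ee_pos: [0.5271, 0.0934, 0.0747]
eef_rot: [-180.0, 0.0, 24.2]
wrist_force: [0.7, -0.5, 0.1]
finger_gap: 0.81
```

servo_tool(
  targets="0 0 0 0 0 0 0; 0 0 0 -10 0 0 0; 0 0 0 -30 0 0 0; 0 0 0 -40 0 0 0; 0 0 0 -20 0 0 0; 0 0 0 0 0 0 0; 0 0 0 0 0 0 0",
)

```text
time_s: 12.15
ee_pos: [0.5271, 0.0935, 0.1753]
eef_rot: [180.0, -0.1, 24.2]
wrist_force: [-0.1, 0.6, -1.8]
finger_gap: 1.0
```

```bash
python3 st.py;  python3 -c "
from h import *
cm=viewer.camera_model('wrist')
b=np.array([.528,.0926]); y=np.array([-.409,.912])
k=b+.111*y; print(k,proj(cm,[*k,.1205]),proj(cm,[*b,.115]),proj(cm,[*b,.070]))
a=snap('scene','s5');cv2.imwrite('pics/s5c.png',cv2.resize(a[120:200,230:310],None,fx=7,fy=7,interpolation=cv2.INTER_CUBIC))
a=snap('wrist','w6')"
```

```text
12.15 [0.52713 0.09348 0.17529] [ 1.79981e+02 -5.60000e-02  2.41780e+01] [-0.14  0.62 -1.78] [ 0.015 -0.137 -0.015] 1.0000930101533914
to target tool mm [ 0.36176962  0.69891938 55.28746866]
[0.482601 0.193832] [[284.0960516   61.88938613]] [[284.00447785 225.37417657]] [[283.83011066 208.21083201]]
```

View pics/w6.png

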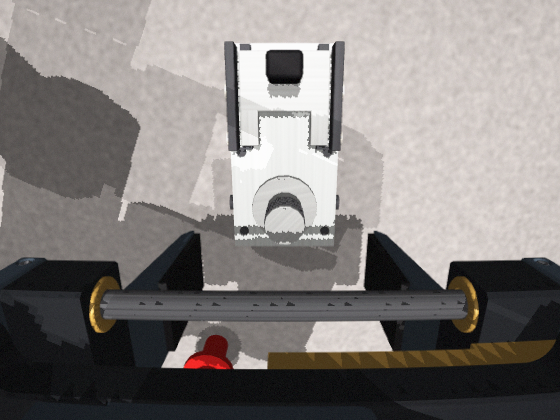

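View pics/s5c.png

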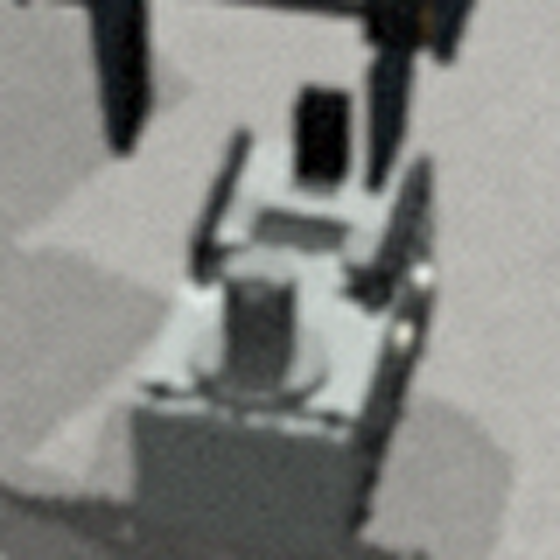

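servo_tool(
  targets="0 0.4 -30 0 0 0 0; 0 0 -40 0 0 0 0; 0 0 -39.5 0 0 0 0; 0 0 0 20 0 0 0; 0 0 0 35 0 0 0; 0 0 0 20 0 0 0; 0 0 0 5 0 0 0; 0 0 0 0 0 0 0",
)

```text
time_s: 13.05
ee_pos: [0.482, 0.1933, 0.0939]
eef_rot: [-180.0, 0.1, 24.2]
wrist_force: [-0.3, 0.3, 0.7]
finger_gap: 0.997
```

```bash
python3 st.py;  python3 -c "
from h import *
a=snap('wrist','w7');a=snap('scene','s6');cv2.imwrite('pics/s6c.png',cv2.resize(a[100:200,220:320],None,fx=6,fy=6,interpolation=cv2.INTER_CUBIC))
"
```

```text
13.05 [0.48195 0.19327 0.0939 ] [-1.79978e+02  1.38000e-01  2.41700e+01] [-0.28  0.27  0.69] [-0.016 -0.099 -0.005] 0.9965376847972864
to target tool mm [  0.7082676  110.24596547 -26.14963014]
```

View pics/w7.png

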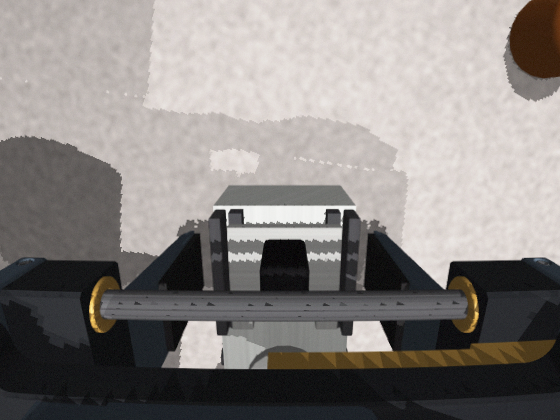

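View pics/s6c.png

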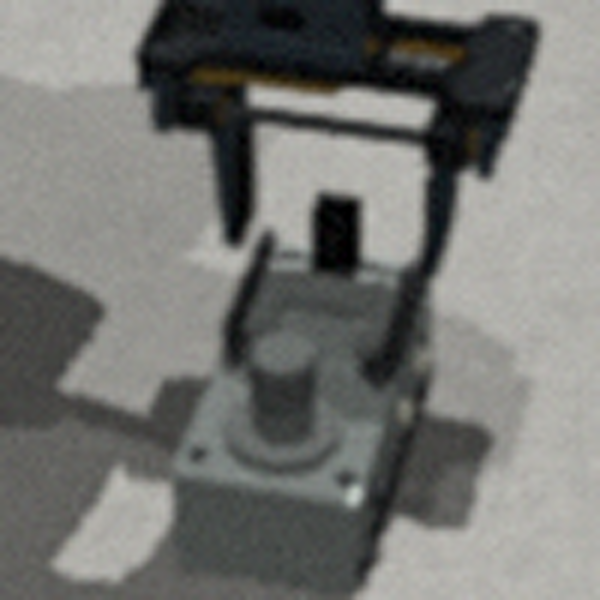

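servo_tool(
  targets="0.5 0.5 0 0 0 0 0; 0.9 0 0 0 0 0 0; 0.9 0 0 0 0 0 0; 0.9 0 0 0 0 0 0; 0.9 0 0 0 0 0 0; 0.9 0 0 0 0 0 0; 0.9 0 0 0 0 0 0; 0.9 0 0 0 0 0 0",
  squeeze=25,
)

```text
time_s: 13.95
ee_pos: [0.483, 0.1937, 0.0947]
eef_rot: [-180.0, 0.0, 24.2]
wrist_force: [-0.6, -0.3, 0.1]
finger_gap: 0.331
```

servo_tool(
  targets="0.9 0 0 0 0 0 0; 0.9 0 0 0 0 0 0; 0.9 0 0 0 0 0 0; 0.9 0 0 0 0 0 0",
)

```text
time_s: 14.35
ee_pos: [0.4823, 0.1934, 0.0947]
eef_rot: [-180.0, 0.1, 24.2]
wrist_force: [-4.3, -2.6, 4.7]
finger_gap: 0.257
```

```bash
python3 st.py
```

```text
14.35 [0.48228 0.19341 0.09465] [-1.79997e+02  8.50000e-02  2.41840e+01] [-4.28 -2.62  4.71] [-0.508  0.619  0.017] 0.25701121057310083
to target tool mm [  0.35093925 110.24027886 -25.35287902]
```

servo_tool(
  targets="0.9 -0.3 3 0 0 0 0; 0.9 0 6 0 0 0 0; 0.9 0 7 0 0 0 0; 0.9 0 7 0 0 0 0; 0.9 0 7 0 0 0 0; 0.9 0 5 0 0 0 0; 0.9 0 0 0 0 0 0",
)

```text
time_s: 15.05
ee_pos: [0.4969, 0.1609, 0.0946]
eef_rot: [180.0, 0.1, 24.2]
wrist_force: [-2.6, -4.4, 4.2]
finger_gap: 0.264
```

```bash
python3 st.py
```

```text
15.05 [0.49694 0.16088 0.09464] [1.79989e+02 5.10000e-02 2.41610e+01] [-2.62 -4.44  4.2 ] [-0.899  0.628  0.068] 0.26393956941562335
to target tool mm [  0.35253449  74.56980604 -25.34770341]
```

servo_tool(
  targets="0.9 0 5 0 0 0 0; 0.9 0 6 0 0 0 0; 0.9 0 5 0 0 0 0; 0.9 0 3 0 0 0 0; 0.9 0 2 0 0 0 0; 0.9 0 0 0 0 0 0",
)

```text
time_s: 15.65
ee_pos: [0.5053, 0.1421, 0.0946]
eef_rot: [-180.0, 0.1, 24.2]
wrist_force: [-4.2, -2.6, 3.8]
finger_gap: 0.259
```

servo_tool(
  targets="0.9 0 1 0 0 0 0; 0.9 0 1 0 0 0 0; 0.9 0 0 0 0 0 0",
)

```text
time_s: 15.95
ee_pos: [0.506, 0.1406, 0.0946]
eef_rot: [-180.0, 0.1, 24.2]
wrist_force: [-4.6, -0.3, 4.7]
finger_gap: 0.263
```

servo_tool(
  targets="0.9 0 1 0 0 0 0; 0.9 0 0.5 0 0 0 0; 0.9 0 0 0 0 0 0",
)

```text
time_s: 16.25
ee_pos: [0.5064, 0.1396, 0.0946]
eef_rot: [-179.9, 0.1, 24.2]
wrist_force: [-6.4, 4.3, 5.1]
finger_gap: 0.267
```

```bash
python3 st.py
```

```text
16.25 [0.50645 0.13964 0.09465] [-1.79941e+02  5.20000e-02  2.41740e+01] [-6.35  4.33  5.13] [0.666 1.111 0.086] 0.26675105325132226
to target tool mm [  0.35727133  51.27105533 -25.40534218]
```

servo_tool(
  targets="0.9 0 0.8 0 0 0 0; 0.9 0 0.4 0 0 0 0; 0.9 0 0 0 0 0 0",
)

```text
time_s: 16.55
ee_pos: [0.5065, 0.1395, 0.0947]
eef_rot: [-179.9, 0.1, 24.2]
wrist_force: [-11.3, 15.6, 8.0]
finger_gap: 0.258
```

servo_tool(
  targets="0.9 0 0.6 0 0 0 0; 0.9 0 0.4 0 0 0 0; 0.9 0 0 0 0 0 0",
)

```text
time_s: 16.85
ee_pos: [0.5065, 0.1394, 0.0947]
eef_rot: [-179.8, 0.1, 24.2]
wrist_force: [-12.8, 22.9, 7.9]
finger_gap: 0.264
```

```bash
python3 st.py
```

```text
16.85 [0.50654 0.13935 0.09468] [-1.79784e+02  5.40000e-02  2.41540e+01] [-12.77  22.94   7.89] [4.041 2.045 0.024] 0.26417881029976653
to target tool mm [  0.40572255  50.89952933 -25.51103807]
```

servo_tool(
  targets="0.9 0 -1.5 0 0 0 0; 0.9 0 0 0 0 0 0; 0.5 0 0 0 0 0 0; 0 0 0 0 0 0 0; 0 0 0 0 0 0 0; 0 0 0 0 0 0 0; 0 0 0 0 0 0 0; 0 0 0 0 0 0 0",
)

```text
time_s: 17.65
ee_pos: [0.5075, 0.1386, 0.0947]
eef_rot: [180.0, -0.0, 24.2]
wrist_force: [-0.1, -0.6, -0.2]
finger_gap: 0.756
```

servo_tool(
  targets="0 0 0 0 0 0 0; 0 0 0 0 0 0 0; 0 0 0 -10 0 0 0; 0 0 0 -30 0 0 0; 0 0 0 -40 0 0 0; 0 0 0 -30 0 0 0; 0 0 0 0 0 0 0; 0 0 0 0 0 0 0",
)

```text
time_s: 18.45
ee_pos: [0.5076, 0.1387, 0.2056]
eef_rot: [180.0, -0.1, 24.2]
wrist_force: [-0.7, -0.5, 0.4]
finger_gap: 1.003
```

```bash
python3 st.py;  python3 -c "
from h import *
cm=viewer.camera_model('wrist')
b=np.array([.528,.0926]); y=np.array([-.409,.912]);x=np.array([.9125,.409])
for d in (.051,.111): print(proj(cm,[*(b+d*y),.1205]))
print('tips',proj(cm,[*(b-.004*y+.027*x),.0805]),proj(cm,[*(b-.004*y-.027*x),.0805]))
a=snap('wrist','w8');a=snap('scene','s7');cv2.imwrite('pics/s7c.png',cv2.resize(a[100:200,220:320],None,fx=6,fy=6,interpolation=cv2.INTER_CUBIC))
"
```

```text
18.45 [0.50765 0.13873 0.20563] [ 1.79975e+02 -9.60000e-02  2.41760e+01] [-0.74 -0.54  0.38] [-0.005 -0.114  0.036] 1.00268959332178
to target tool mm [-0.48588331 49.93309722 85.65206122]
[[282.89525637 213.17470053]]
[[282.85584279 137.09319032]]
tips [[310.88212993 255.46455447]] [[254.88826677 255.51208686]]
```

View pics/w8.png

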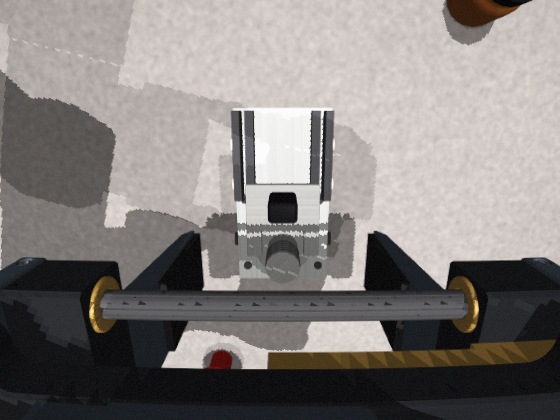

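View pics/s7c.png

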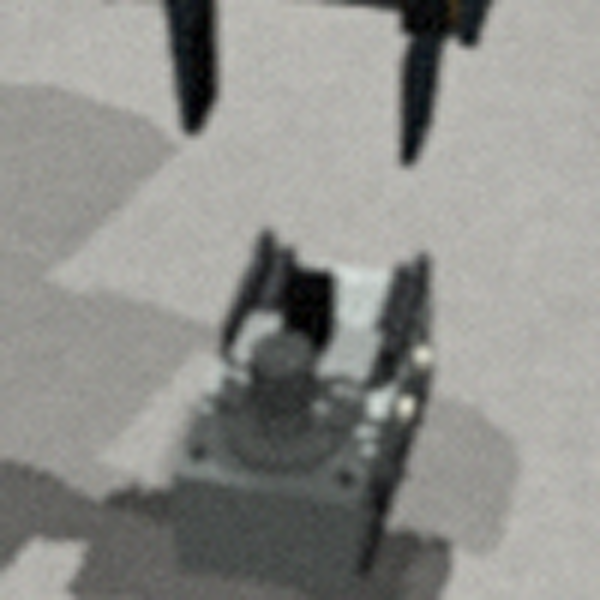

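```bash
python3 -c "
from h import *
cm=viewer.camera_model('wrist')
b=np.array([.528,.0926]); y=np.array([-.409,.912]);x=np.array([.9125,.409])
im=cv2.imread('pics/w8.png')
u0,v0,S=220,150,6
big=cv2.resize(im[v0:285,u0:345],None,fx=S,fy=S,interpolation=cv2.INTER_CUBIC);big=np.clip(big.astype(float)*1.6,0,255).astype(np.uint8)
def poly(P,c):
    q=((proj(cm,P)-[u0,v0]+.5)*S).astype(np.int32); cv2.polylines(big,[q],True,c,1)
for k,c in((.051,(0,0,255)),(.054,(0,255,0))):
    poly([[*(b+(k+e)*y+f*x),.1205] for e,f in((.009,.012),(.009,-.012),(-.009,-.012),(-.009,.012))],c)
    for s in(-1,1): poly([[*(b+(k-.055)*y+s*f*x),.0805] for f in(.020,.034)],c)
poly([[*(b+.015*(np.cos(t)*x+np.sin(t)*y)),.115] for t in np.linspace(0,6.28,60)],(255,0,0))
cv2.imwrite('pics/w8c.png',big)
"
```

```text
(no output)
```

View pics/w8c.png

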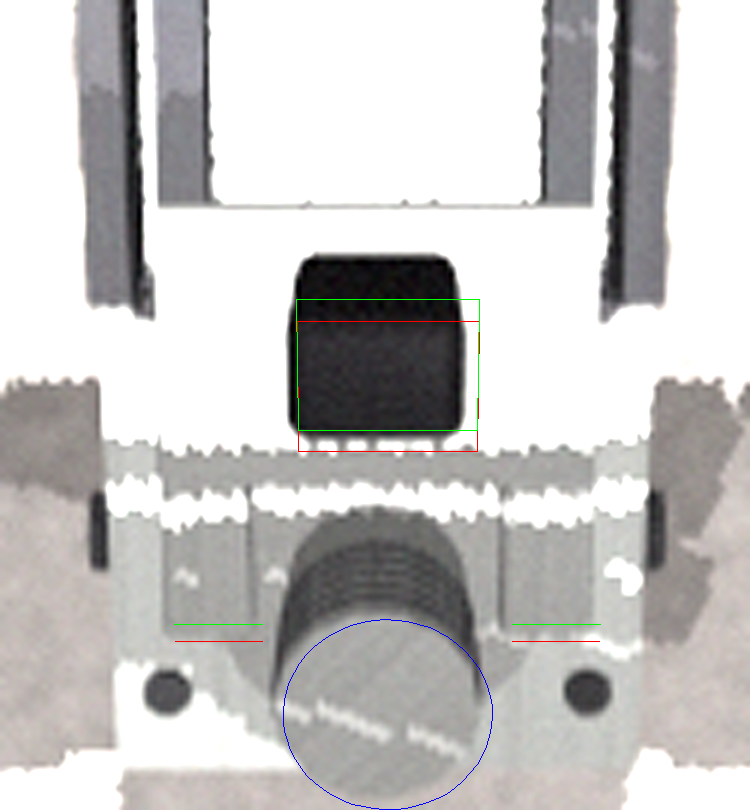

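```bash
python3 -c "
from h import *
snap('top','t9')"
```

```text
(no output)
```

View pics/t9.png

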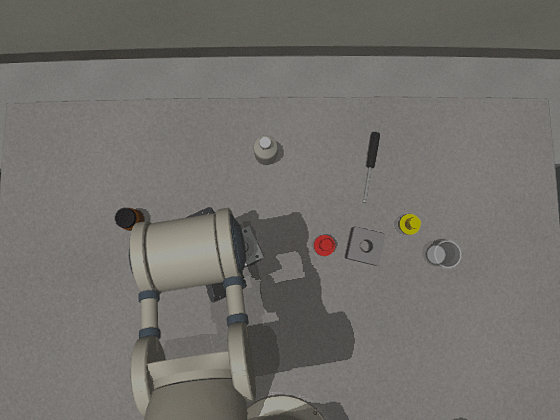

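The top view shows the bottle (265,150), jar (127,217), beaker (443,254), screwdriver (371,165), red (324,245) and yellow (409,224) where they were at the start. The stand at (365,246) is empty.

```bash
python3 -c "
from h import *
print(order.sign_off(), read_state()['time_s'])"
```

```text
the job is handed in; nothing more can be done
the job is handed in; nothing more can be done
```

The plunger is in the bore with its collar down on the module. The keeper is fully across over the collar, and the job is handed in after about 18.5 s of the 58 s allowed. The gripper is open and well clear of everything.

- **Insertion:** The shaft entered the bore on the first try, with no contact search needed. Force rose gradually as the follower moved. It then hit a hard stop at 28 N, with the tool at 75.3 mm height against 75.4 mm expected for home.
- **Keeper:** I pinched the finger block and slid it to its hard stop, with sideways force reaching about 26 N. The arm's own measurement gave 59.4 mm of travel. In the last wrist picture the prong tips and finger block sit where a 60 mm slide puts them.
- **Disagreement:** My overlay on that wrist picture was off by about 1 to 1.5 mm for everything in it, plunger included. That is within the stated 2 mm calibration, so I corrected for it before comparing.
- **Bystanders:** The last top view shows the bottle, jar, beaker, screwdriver and both coloured look-alikes where they started, and the stand empty. The arm hides the module in that view, so the plunger and keeper checks rest on the wrist and scene pictures.

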